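# Open the drop gate with the T-key, scrape the shards into the seed tray, close up and tidy

## Task

The potting board on the balcony is littered with broken terracotta: take the red T-key from its wooden stand, press it into the lock while turning it until its blade drops fully home, then turn it clockwise until the green drop gate at the end of the board is fully down. Using the scraper block and never the fingers, push every shard off the board into the white seed tray, then turn the key back until the gate is fully up, put the key back in its stand and leave the scraper standing upright on its cork mat. Leave the bottle, jar, pot, scoop and seedling where they are.

Things in the scene. Friction and masses are not known exactly. Their poses are not given: they have to be found in the camera images.
- station: Fixed potting station. Origin on the sill under the middle of the board's width; z up, +y runs along the board to the gate and the seed tray, +x to the lock. In its frame (mm): board y -170 to 100; green gate y 102 to 109 between dark posts 84 high at x=+-105; white seed tray y 110 to 223; round green lock post 74 wide, 75 high, centred x=142, y=-30.
- board (a point): Station frame x=0, y=-35, z=60 mm: middle of the wooden board's top. The board is 202 wide (x) by 270 long; side rims 20 high, 6 thick, leave 190 free between them (x=-95 to 95). The back end (y=-170) is open, without a rim; the other end is closed by the gate. Axes as the station's.
- seedtray (a point): Middle of the white seed tray's inner floor (station frame x=0, y=168, z=6 mm). Inside it is 206 (x) by 113 (y), walls 50 high on three sides, open towards the gate. Axes as the station's.
- lock (a point): Mouth centre of the steel collar on the lock, z=75 mm (hole 36 wide, 8 deep; axes as the station's). Under it a stiff (0.18 N m) brass core, slot 34 by 11.5, 20 deep, start angle unreported: its long side lies -0.5 to 0.4 rad clockwise from station x. Lined up within 0.12 rad, the blade drops 18 mm and the key's flange lands on the collar. Blade play 0.12 rad.
- gate (a joint): Metres the green drop gate has sunk: 0 = fully up (its top 20 mm over the board), 0.024 = fully down (4 mm below the board). Driven only by the lock core, 24 mm per rad: the core turns 1.0 rad clockwise from its start (gate up) to a stop (gate down), and back, and stays where it is left.
- key: T-key, 103 mm tall, 220 g. Origin at the centre of the underside of its brass flange (50 diameter, 7 thick), z up. Below it a steel blade, 30 along x by 8 along y, reaching 26 down (the last 4 mm is 28 by 6.5). Above it a round shank 18 thick and the red handle bar, 80 along x by 16 along y, from z=51 to 77. Same after half a turn. Pinch the bar across its 16 mm.
- stand: Fixed dark wooden key stand, 80 square and 45 high, with a hole 38 square and 35 deep in the middle of its top; origin under its centre. The key hangs in it upright, blade in the hole, flange on the top (z=45).
- scraper: Scraper block, 300 g. Origin under its centre, z up. Steel foot 100 along x, 50 along y, 18 high; wooden handle plate above it, 90 along x, 24 along y, up to z=88. Either long side may push. Pinch the handle across its 24 mm.
- mat: Fixed cork mat, 170 along x by 120 along y, 4 thick, origin under its centre. The scraper stands on it.
- shard1: Flat terracotta shard, about 50 by 34, 13 thick, 35 g, origin under its middle; lies on the board at the start, may be absent.
- shard2: Flat terracotta shard, about 44 by 36, 13 thick, 35 g, origin under its middle; lies on the board at the start, may be absent.
- shard3: Flat terracotta shard, about 52 by 30, 13 thick, 35 g, origin under its middle; lies on the board at the start, may be absent.
- shard4: Flat terracotta shard, about 48 by 34, 13 thick, 35 g, origin under its middle; lies on the board at the start, may be absent.
- shard5: Flat terracotta shard, about 42 by 34, 13 thick, 35 g, origin under its middle; lies on the board at the start, may be absent.
- shard6: Flat terracotta shard, about 50 by 32, 13 thick, 35 g, origin under its middle; lies on the board at the start, may be absent.
- mister: Chrome misting bottle, 70 diameter, 190 tall, origin under it. Leave alone.
- jar: Glass jar with twist cap, 80 diameter, 120 tall, origin under it. Leave alone.
- pot: Terracotta pot, 110 wide, 100 tall, on a blue saucer, origin under it. Leave alone.
- scoop: Wooden scoop, 165 long, 30 high, origin near its middle. Leave alone.
- seedling: Seedling in a black pot, 80 wide, 70 tall, origin under it. Leave alone.
There are look-alikes about, which are no part of the job. What is shaped like the shard6 but blue is not meant.

How it is judged:
By the outcome, as a careful person would: the job done as asked, in the order asked, and still so for the second after the job is handed in, with the robot touching nothing.
Of shard1, shard2, shard3, shard4, shard5, shard6 only 3 to 6 are there at a start; the rules pass over those that are not, and their reading is None.
At some moment in a run one of shard1, shard2, shard3, shard4, shard5, shard6, scraper may be knocked a few centimetres aside while the robot is not near it.
It also fails if it takes over 192 s, if anything falls off the work surface, if the arm or the gripper's body presses on something with over 40 N, if the wrist force passes 120 N, or if a joint passes its speed limit or range.

## Robot

A 6-joint arm with a two-finger parallel gripper is mounted at the origin on the work surface. World frame = base frame: x ahead of the robot, y to its left, z up, the work surface at z = 0. Lengths are in m, angles in rad, forces in N, time in s.
With the tool pointing down it reaches from about 0.25 to 0.8 m from the base axis. Payload 3.9 kg.
Tool frame: the origin (TCP) lies midway between the tips of the shut fingers; the grasp point (between the pads) lies 19 mm behind it; y points along the fingers, x is the direction in which the jaws open and shut, and the axes are right-handed (so a half turn about y gives the same grasp; the last joint's range is limited). The gripper opens to 85 mm and grips with 20 to 120 N. Pads are 22 mm wide; open, the fingers measure 114 mm over their backs; the gripper's body (76 mm by 85 mm) begins 54 mm behind the grasp point. The pads swing forward as they close: fully open they stand 13 mm farther back than shut.
Start: joints at [-1.159, 0.26, -0.138, 1.173, 0, 1.571], TCP at [0.21, -0.481, 0.231] pointing down, gripper open.
Joint ranges: [-2.78, 2.78], [-0.83, 1.72], [-1.28, 1.37], [-1.9, 2.12], [-1.57, 1.48], [-3.14, 3.14]. Speed limits (rad/s): [2.57, 2.57, 3.14, 3.14, 3.14, 3.14].

## Interface

Orientations are given as [roll, pitch, yaw] about the fixed x, y, z axes, in that order (R = Rz(yaw) Ry(pitch) Rx(roll)).
In Python, from plant import bot gives the robot as it stands.
- The arm moves only by the tool carry_out, never from a script. Its argument "targets" is a list of rows, each a list of 6 numbers: the shift along the tool's x, y, z scaled (see below), then the turn, a rotation vector about the tool's x, y, z scaled (see below). A call has 1 to 12 rows; each row shifts and turns the commanded pose from where the row before left it, along the tool's axes as they then stand; what a row does not reach is not made up. The controller multiplies each number of a shift by 200 mm and each number of a turn by 90 degrees. A row lasts 1/8 s, in which the tool goes at most 62.5 mm and 10.7 degrees, less where a joint would pass 70% of its speed; a pose out of reach is approached as far as the arm can. A call with a number of a shift or a turn outside -1 to 1 is refused whole. A call with a gripper value outside its range is refused whole. "gripper" is the gripper's target within -1 to 1 (fully open at 1, half-way at 0, shut at -1), set as the call begins (left out, the last holds). The fingers move at their own pace and stop on an object; "newtons" is the grip in N (left out, the last holds). Time passes only in rows, so rows that do not move let the fingers close. It gives the time, the measured TCP pose, the force and the opening at its end, in the units of the state.
- bot.get_state(): the state, without advancing time (a new reading comes with each control period).
- bot.get_image(name): name is "scene" or "side" or "wrist"; returns a dict with "color" (480x640x3 uint8, blue, green, red), "z_map" (480x640 float32, m along the optical axis (not along the pixel's ray), 0 where there is no reading), "camera_matrix" (3x3 intrinsics, pixels), "view" (4x4, takes a point from world to camera coordinates); the wrist camera has in their place "mount" (4x4, takes a point from camera to tool coordinates, whose origin is the TCP and whose axes are the tool frame's). Camera axes: x right, y up, looking along -z (the intrinsics and any distortion apply to the point x, -y, -z); pixel columns grow to the right and rows downward; lengths in m; the calibration is good to about 2 mm. A picture is of the moment at which its call begins: read the wrist's pose just before it.
- bot.finish_job(): hands the job in, once; it reports no verdict.
Trained networks look in the newest picture that a camera, given by its name, has taken for a name from the list of things; names that differ only in an ending like _2 or _b are one class to them, and where a whole thing is asked for, a point or a joint stands for the part that bears it (a point fixed in the world has none). Each returns a list of dicts, best first, with "p" (0 to 1); they miss things now and then, are a little off and sometimes report something else, mostly with a low value. They report only what shows in the picture. A call takes as long as a camera call. They do not tell look-alikes from the thing itself.
- bot.masks_of(thing, camera): "region" (480x640 bool, what is visible of it).
- bot.mark_of(thing, camera): "location" ([x, y, z] in m, in world coordinates, good to about 4 mm: a listed point, or the origin of a listed thing).
The state is a dict: "t": time; "q": joint angles; "joint_velocities": joint speeds; "tau": joint torques, N m; "tool_pos": TCP position; "orientation": TCP orientation; "ft_force": force on the tool from outside, world axes, zero at the start; "moment": the same for the moment, N m; "gripper_width": opening from 0.0 (shut) to 1.0 (fully open).
Only numpy, scipy, OpenCV 4.12 (cv2) and the standard library are available. Lean on these libraries where they do the work, as an engineer would, in place of code of your own. Each camera call takes 0.05 s, during which the arm holds its last target. There are 200 camera calls.

## Working session

There is one attempt and no reset: what is moved stays moved. The work goes in short steps, Python scripts to look and compute and a tool call to move; the robot and the scene stay as the last step left them, time stands still between calls to the robot, and variables do not carry over. Pictures are saved under pics/ and viewed, about 12 in all and at most 16, crops included, and the job is handed in when it is done.

Besides the shell and the picture viewer there is one more tool, called after "Request:" as name(argument=value, ...), one argument or row to a line, values as JSON. carry_out: Moves the arm, as the interface text tells. Its arguments: {"type":"object","properties":{"targets":{"type":"array"},"gripper":{"type":"number"},"newtons":{"type":"number"}},"required":["targets"]}

```bash
mkdir -p pics; ls
cat > h.py <<'E'
import numpy as np, cv2
from scipy.spatial.transform import Rotation as R
from plant import bot
def cloud(im, T=None):
    z=im["z_map"]; K=im["camera_matrix"]; v,u=np.indices(z.shape)
    P=np.stack([(u-K[0,2])/K[0,0]*z,-(v-K[1,2])/K[1,1]*z,-z],-1)
    M=np.linalg.inv(im["view"]) if T is None else T@im["mount"]
    W=P@M[:3,:3].T+M[:3,3]; W[z==0]=np.nan
    return W
def tool(s=None):
    s=s or bot.get_state(); T=np.eye(4); T[:3,:3]=R.from_euler("xyz",s["orientation"]).as_matrix(); T[:3,3]=s["tool_pos"]; return T
E
python3 - <<'E'
from h import *
s=bot.get_state(); print(s)
print(tool(s).round(3))
for c in ["scene","side"]:
    im=bot.get_image(c); cv2.imwrite(f"pics/{c}0.png",im["color"]); np.savez(f"{c}0.npz",**im)
    print(c,im["camera_matrix"].round(1).tolist(),np.linalg.inv(im["view"])[:3,3].round(3))
    for t in "station board seedtray lock key stand scraper mat shard1 shard2 shard3 shard4 shard5 shard6 mister jar pot scoop seedling".split():
        print(t,[(np.round(d["location"],3).tolist(),round(d["p"],2)) for d in bot.mark_of(t,c)][:4])
E
```

```text
pics
{'t': 0.0, 'q': array([-1.15898385e+00,  2.60678503e-01, -1.39386955e-01,  1.17267766e+00,
        2.81549330e-06,  1.57082408e+00]), 'joint_velocities': array([-0.0009143 , -0.00249519,  0.00116047,  0.00141345, -0.00123898,
        0.00078461]), 'tau': array([-1.82571412e-04, -4.05677247e+01,  2.53923315e+01,  1.86579523e-02,
       -7.38986643e-06,  1.31932575e-05]), 'tool_pos': array([ 0.20987085, -0.48048475,  0.23046101]), 'orientation': array([-1.57079357,  0.00194679, -1.1590116 ]), 'ft_force': array([-0.36828276, -0.71499402,  0.47138795]), 'moment': array([ 0.04752365,  0.03062295, -0.06086787]), 'gripper_width': 1.0028013264091713}
[[ 0.4   -0.001  0.916  0.21 ]
 [-0.916  0.002  0.4   -0.48 ]
 [-0.002 -1.     0.     0.23 ]
 [ 0.     0.     0.     1.   ]]
scene [[447.8, 0.0, 326.0], [0.0, 447.8, 230.8], [0.0, 0.0, 1.0]] [ 1.117 -0.422  0.857]
station [([0.552, -0.019, 0.001], 0.89), ([0.518, -0.022, 0.059], 0.33), ([0.452, -0.378, 0.045], 0.26)]
board [([0.554, -0.05, 0.063], 0.94)]
seedtray [([0.55, 0.149, 0.007], 0.84), ([0.601, 0.024, 0.063], 0.41)]
lock [([0.694, -
[... 2146 characters left out ...]
01], 0.81), ([0.517, -0.023, 0.057], 0.8), ([0.495, -0.087, 0.062], 0.78)]
shard4 [([0.602, -0.083, 0.06], 0.94), ([0.385, -0.155, -0.001], 0.81), ([0.517, -0.023, 0.057], 0.8), ([0.495, -0.087, 0.062], 0.78)]
shard5 [([0.602, -0.083, 0.06], 0.94), ([0.385, -0.155, -0.001], 0.81), ([0.517, -0.023, 0.057], 0.8), ([0.495, -0.087, 0.062], 0.78)]
shard6 [([0.602, -0.083, 0.06], 0.94), ([0.385, -0.155, -0.001], 0.81), ([0.517, -0.023, 0.057], 0.8), ([0.495, -0.087, 0.062], 0.78)]
mister [([0.698, -0.303, -0.001], 0.66)]
jar [([0.648, 0.352, -0.002], 0.87)]
pot [([0.773, 0.133, 0.001], 0.8)]
scoop [([0.594, 0.031, 0.062], 0.67)]
seedling [([0.39, 0.179, 0.001], 0.79), ([0.464, 0.36, 0.003], 0.43)]
```

View pics/scene0.png

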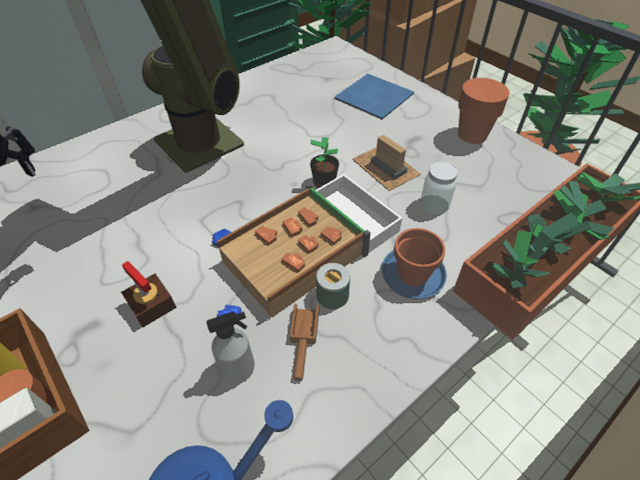

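View pics/side0.png

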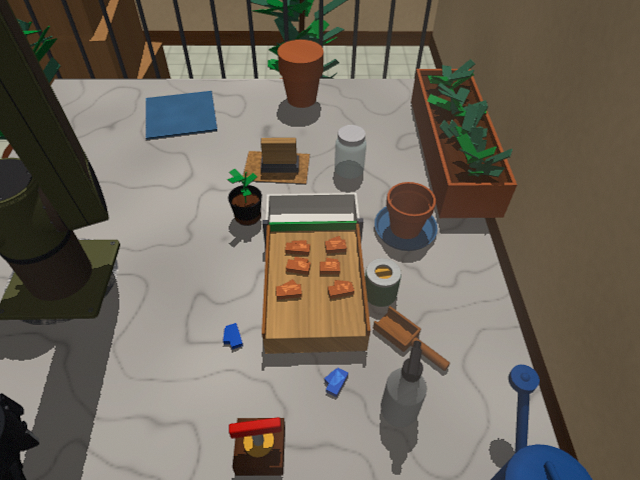

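The pictures show six shards on the board, blue look-alikes off it, the key in its stand at (258,435 side), the scraper on the mat and the lock slot at (383,270). Next I work out the precise poses.

Run:
```python
from h import *
for c in ["scene","side"]:
    im=dict(np.load(f"{c}0.npz")); W=cloud(im); hsv=cv2.cvtColor(im["color"],cv2.COLOR_BGR2HSV)
    x,y,z=W[...,0],W[...,1],W[...,2]
    def rect(m,n):
        p=(W[m][:,:2]*1000).astype(np.float32)
        if len(p)<5: print(c,n,len(p));return
        (cx,cy),(w,h),a=cv2.minAreaRect(p)
        if w<h: w,h,a=h,w,a+90
        print(c,n,len(p),"c",round(cx,1),round(cy,1),"wh",round(w,1),round(h,1),"longaxis",round(((a+90)%180)-90,2),"z",np.nanpercentile(z[m],[5,50,95]).round(4))
    near=lambda a,b,r:(np.hypot(x-a,y-b)<r)
    rect(near(.454,-.375,.07)&(z>.108)&(hsv[...,1]>150),"keybar")
    rect(near(.454,-.375,.06)&(z>.04)&(z<.048),"standtop")
    rect(near(.46,.362,.07)&(z>.085),"scrhandle")
    rect(near(.46,.362,.09)&(z>.012)&(z<.028),"scrfoot")
    rect(near(.46,.362,.12)&(z>.003)&(z<.0065)&(hsv[...,1]>60),"mat")
    rect((abs(x-.55)<.125)&(y<.09)&(y>-.23)&(z>.057)&(z<.063),"board")
    rect((abs(x-.55)<.125)&(y<.09)&(y>-.23)&(z>.0765)&(z<.0825),"rims")
    rect(near(.694,-.044,.05)&(z>.07)&(z<.08),"locktop")
    rect(near(.694,-.044,.05)&(z>.06)&(z<.0695)&near(.694,-.044,.018),"lockcore")
    u=near(.694,-.044,.06);v=np.argwhere(u&(z>.05))
    b=v.min(0)-3;e=v.max(0)+3
    cv2.imwrite(f"pics/lock_{c}.png",cv2.resize(im["color"][b[0]:e[0],b[1]:e[1]],(390,390),interpolation=cv2.INTER_CUBIC))
a=cv2.imread("pics/lock_scene.png");b=cv2.imread("pics/lock_side.png");cv2.imwrite("pics/lock.png",np.hstack([a,b]))
```

```text
scene keybar 279 c 457.2 -374.8 wh 76.7 15.5 longaxis 6.99 z [0.1124 0.1214 0.1238]
scene standtop 790 c 454.4 -374.3 wh 83.4 80.1 longaxis -1.04 z [0.0421 0.045  0.0471]
scene scrhandle 223 c 463.7 358.1 wh 91.5 26.8 longaxis 0.09 z [0.086  0.0917 0.0948]
scene scrfoot 275 c 463.3 355.5 wh 104.4 52.4 longaxis 2.92 z [0.0133 0.0215 0.0254]
scene mat 544 c 456.0 358.7 wh 168.7 118.1 longaxis -4.35 z [0.0032 0.0046 0.0063]
scene board 5448 c 563.1 -52.0 wh 278.7 223.6 longaxis -88.66 z [0.0579 0.0602 0.0624]
scene rims 896 c 555.4 -50.0 wh 280.9 234.2 longaxis -89.35 z [0.0769 0.0797 0.082 ]
scene locktop 644 c 687.2 -49.8 wh 84.0 70.3 longaxis 5.67 z [0.0714 0.0749 0.0782]
scene lockcore 90 c 692.5 -45.4 wh 31.1 27.2 longaxis -64.68 z [0.0615 0.0668 0.0689]
side keybar 654 c 455.9 -373.5 wh 77.9 17.4 longaxis 6.16 z [0.1108 0.1209 0.1234]
side standtop 1209 c 454.9 -373.2 wh 81.0 80.1 longaxis 89.26 z [0.0422 0.0447 0.047 ]
side scrhandle 262 c 463.8 358.5 wh 89.7 27.9 longaxis -0.63 z [0.086  0.0909 0.0942]
side scrfoot 331 c 464.7 357.7 wh 101.4 52.7 longaxis 2.45 z [0.0137 0.0213 0.0268]
side mat 607 c 455.2 360.3 wh 167.8 120.7 longaxis -4.43 z [0.0031 0.0043 0.0061]
side board 7891 c 560.2 -51.2 wh 284.0 226.3 longaxis -86.91 z [0.0576 0.0598 0.0621]
side rims 969 c 557.5 -50.1 wh 281.7 234.1 longaxis -89.42 z [0.077  0.0796 0.0819]
side locktop 652 c 686.9 -48.9 wh 82.0 73.1 longaxis 13.83 z [0.0719 0.0747 0.0778]
side lockcore 124 c 694.7 -43.5 wh 31.6 31.3 longaxis 18.33 z [0.0616 0.0667 0.069 ]
```

View pics/lock.png

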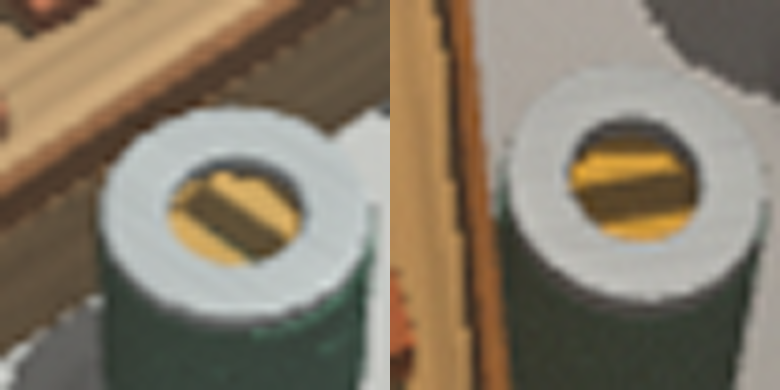

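```bash
cat >> h.py <<'E'
from scipy.linalg import logm, fractional_matrix_power as fmp
def pose(p,jaw):
    """tool-down pose, jaw = world heading (deg) of tool x"""
    a=np.radians(jaw); T=np.eye(4); T[:3,0]=[np.cos(a),np.sin(a),0]; T[:3,1]=[0,0,-1]; T[:3,2]=np.cross(T[:3,0],T[:3,1]); T[:3,3]=p; return T
def row(A,B,n=None):
    D=np.linalg.inv(A)@B
    r=R.from_matrix(D[:3,:3]).magnitude(); d=np.linalg.norm(D[:3,3])
    m=max(int(np.ceil(max(d/.060,np.degrees(r)/10.5))),1)
    n=n or m
    S=np.real(fmp(D,1/n)); 
    print("n",n,"min",m,(np.r_[S[:3,3]/.2,R.from_matrix(S[:3,:3]).as_rotvec()/(np.pi/2)]).round(3).tolist())
def jaw(T): return np.degrees(np.arctan2(T[1,0],T[0,0]))
def go(p,j,n=None): row(tool(),pose(p,j),n)
E
python3 - <<'E'
from h import *
go([.4555,-.374,.2],-83.5)
E
```

```text
n 5 min 5 [-0.032, 0.031, 0.267, -0.0, 0.038, -0.0]
```

Request:
carry_out(
  targets=[
    [-0.027,0.026,0.223,0,0.032,0],
    [-0.027,0.026,0.223,0,0.032,0],
    [-0.027,0.026,0.223,0,0.032,0],
    [-0.027,0.026,0.223,0,0.032,0],
    [-0.027,0.026,0.223,0,0.032,0],
    [-0.027,0.026,0.223,0,0.032,0],
    [0,0,0,0,0,0],
  ],
  gripper=0.2,
  newtons=60,
)

```text
t: 2.88
tool_pos: [0.4594, -0.3738, 0.1992]
orientation: [-1.57, 0.0, -1.457]
ft_force: [-0.4, 0.4, 0.1]
gripper_width: 0.603
```

Run:
```python
from h import *
s=bot.get_state();T=tool(s); print(s["q"].round(3),T[:3,3].round(4),jaw(T))
im=bot.get_image("wrist"); W=cloud(im,T); cv2.imwrite("pics/w1.png",im["color"]); print(im["mount"].round(3),im["camera_matrix"][0,0])
hsv=cv2.cvtColor(im["color"],cv2.COLOR_BGR2HSV); x,y,z=[W[...,i] for i in range(3)]
for n,m in [("bar",(z>.105)&(z<.13)&(hsv[...,1]>150)&((hsv[...,0]<10)|(hsv[...,0]>170))&(np.hypot(x-.455,y+.374)<.08)),("stand",(abs(z-.045)<.003)&(np.hypot(x-.455,y+.374)<.062)),("flange",(abs(z-.052)<.003)&(np.hypot(x-.455,y+.374)<.035))]:
    p=(W[m][:,:2]*1000).astype(np.float32)
    if len(p)>5: print(n,len(p),cv2.minAreaRect(p),np.median(z[m]))
```

```text
[-0.683  0.389 -0.032  1.15   0.     2.344] [ 0.4594 -0.3738  0.1992] -83.45745621141485
[[ 1.     0.     0.    -0.   ]
 [ 0.     0.276 -0.961 -0.143]
 [-0.     0.961  0.276  0.069]
 [ 0.     0.     0.     1.   ]] 340.0884467442778
bar 2472 ((453.95208740234375, -373.5843200683594), (78.4168701171875, 15.89196491241455), 6.59812593460083) 0.12234147126503615
stand 4720 ((452.74786376953125, -373.7105407714844), (80.26527404785156, 80.60132598876953), 89.14543151855469) 0.04556395946642039
flange 1144 ((453.398681640625, -373.5774230957031), (44.16695785522461, 48.70391082763672), 5.567782402038574) 0.05255660707305246
```

View pics/w1.png

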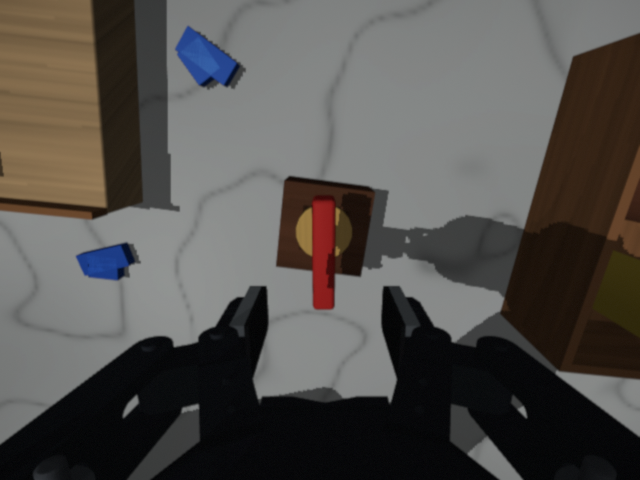

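The key bar lies at 6.6°, centred (453.9, -373.6). To stay in joint 6's range for the lock turn I rotate the gripper half a turn.

Request:
carry_out(
  targets=[
    [0,0,0,0,-0.1176,0],
    [0,0,0,0,-0.1176,0],
    [0,0,0,0,-0.1176,0],
    [0,0,0,0,-0.1176,0],
    [0,0,0,0,-0.1176,0],
    [0,0,0,0,-0.1176,0],
    [0,0,0,0,-0.1176,0],
    [0,0,0,0,-0.1176,0],
    [0,0,0,0,-0.1176,0],
    [0,0,0,0,-0.1176,0],
    [0,0,0,0,-0.1176,0],
    [0,0,0,0,-0.1176,0],
  ],
)

```text
t: 4.42
tool_pos: [0.4552, -0.3755, 0.2004]
orientation: [-1.571, 0.001, 0.761]
ft_force: [0.5, 0.3, -0.5]
gripper_width: 0.601
```

Request:
carry_out(
  targets=[
    [0,0,0,0,-0.1176,0],
    [0,0,0,0,-0.1176,0],
    [0,0,0,0,-0.1176,0],
    [0,0,0,0,-0.1176,0],
    [0,0,0,0,-0.1184,0],
    [0,0,0,0,0,0],
  ],
)

```text
t: 5.18
tool_pos: [0.4555, -0.3754, 0.2004]
orientation: [-1.57, 0.0, 1.677]
ft_force: [0.8, 0.2, -0.5]
gripper_width: 0.601
```

Run:
```python
from h import *
s=bot.get_state();T=tool(s); print(s["q"].round(3),T[:3,3].round(4),jaw(T))
go([.4538,-.3735,.088],96.6,4)
```

```text
[-0.689  0.386 -0.034  1.151 -0.    -0.796] [ 0.4555 -0.3754  0.2004] 96.11090742157167
n 4 min 2 [0.003, 0.141, 0.002, -0.0, -0.001, -0.0]
```

Request:
carry_out(
  targets=[
    [0.002,0.14,0.001,0,-0.001,0],
    [0.002,0.14,0.001,0,-0.001,0],
    [0.002,0.14,0.001,0,-0.001,0],
    [0.002,0.14,0.001,0,-0.001,0],
    [0,0,0,0,0,0],
    [0,0,0,0,0,0],
  ],
)

```text
t: 5.92
tool_pos: [0.456, -0.374, 0.0892]
orientation: [-1.572, 0.001, 1.685]
ft_force: [0.0, -0.3, -0.8]
gripper_width: 0.6
```

Request:
carry_out(
  targets=[
    [0,0,0,0,0,0],
    [0,0,0,0,0,0],
    [0,0,0,0,0,0],
    [0,0,0,0,0,0],
    [0,0,0,0,0,0],
  ],
  gripper=-1,
  newtons=100,
)

```text
t: 6.55
tool_pos: [0.4565, -0.3735, 0.0894]
orientation: [-1.572, 0.001, 1.687]
ft_force: [-1.2, 1.6, 6.0]
gripper_width: 0.171
```

Request:
carry_out(
  targets=[
    [0,-0.15,0,0,0,0],
    [0,-0.2,0,0,0,0],
    [0,-0.2,0,0,0,0],
    [0,0,0,0,0,0],
  ],
)

```text
t: 7.05
tool_pos: [0.4577, -0.3749, 0.2015]
orientation: [-1.576, 0.005, 1.687]
ft_force: [0.5, -1.4, -2.3]
gripper_width: 0.168
```

Run:
```python
from h import *
s=bot.get_state();T=tool(s); print(s["t"],T[:3,3].round(4),jaw(T),s["gripper_width"])
im=bot.get_image("wrist"); W=cloud(im,T); cv2.imwrite("pics/w2.png",im["color"])
L=(W-T[:3,3])@T[:3,:3]*1000
hsv=cv2.cvtColor(im["color"],cv2.COLOR_BGR2HSV)
m=(hsv[...,0]>15)&(hsv[...,0]<32)&(hsv[...,1]>90)&(abs(L[...,1]-40)<20)&(abs(L[...,0])<40)&(abs(L[...,2])<40)
print(m.sum(), np.nanpercentile(L[m],[1,50,99],axis=0).round(1))
go([.6925,-.044,.235],100)
```

```text
7.05 [ 0.4577 -0.3749  0.2015] 96.66883353565771 0.16835419473489477
1756 [[-23.   35.5  -8.5]
 [ 13.4  37.    7.1]
 [ 24.   41.   23.5]]
n 7 min 7 [0.21, -0.026, -0.2, 0.0, -0.005, -0.0]
```

View pics/w2.png

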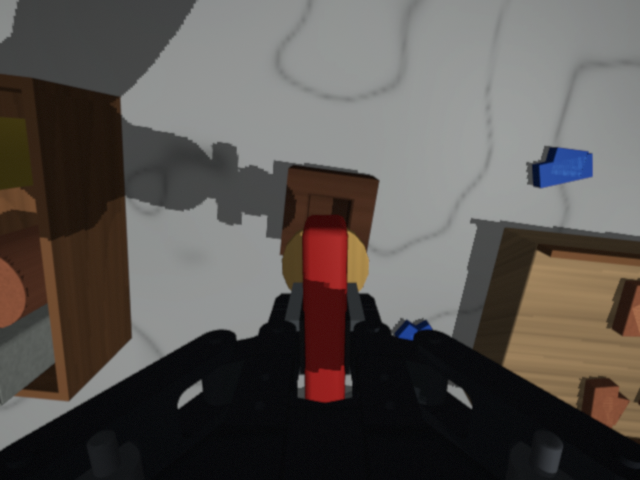

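Request:
carry_out(
  targets=[
    [0.21,-0.02,-0.2,0,-0.005,0],
    [0.21,-0.02,-0.2,0,-0.005,0],
    [0.21,-0.02,-0.2,0,-0.005,0],
    [0.21,-0.02,-0.2,0,-0.005,0],
    [0.21,-0.02,-0.2,0,-0.005,0],
    [0.21,-0.02,-0.2,0,-0.005,0],
    [0,0,-0.28,0,0,0],
    [0,0,-0.05,0,0,0],
    [0,0,0,0,0,0],
    [0,0,0,0,0,0],
  ],
)

```text
t: 8.35
tool_pos: [0.7232, -0.0807, 0.2207]
orientation: [-1.568, -0.001, 1.734]
ft_force: [-0.0, -0.4, -1.9]
gripper_width: 0.173
```

Run:
```python
from h import *
s=bot.get_state();T=tool(s); print(s["t"],T[:3,3].round(4),jaw(T),s["q"].round(2))
im=bot.get_image("wrist"); im["T"]=T; np.savez("w3.npz",**im)
V=np.linalg.inv(T@im["mount"])
def rect(color,K,V,z,c=(.694,-.044),h=.045,n=300):
    X,Y=np.meshgrid(np.linspace(c[0]-h,c[0]+h,n),np.linspace(c[1]+h,c[1]-h,n))
    P=np.stack([X,Y,np.full_like(X,z)],-1)@V[:3,:3].T+V[:3,3]
    u=K[0,2]-K[0,0]*P[...,0]/P[...,2]; v=K[1,2]+K[1,1]*P[...,1]/P[...,2]
    return cv2.remap(color,u.astype(np.float32),v.astype(np.float32),cv2.INTER_CUBIC)
out=[]
for z in (.075,.067):
    o=[rect(im["color"],im["camera_matrix"],V,z)]
    for c in ("scene","side"):
        d=dict(np.load(f"{c}0.npz")); o.append(rect(d["color"],d["camera_matrix"],d["view"],z))
    out.append(np.hstack(o))
for o in out:
    for i in range(3): cv2.drawMarker(o,(150+300*i,150),(255,0,255),0,20)
cv2.imwrite("pics/rect.png",cv2.resize(np.vstack(out),(800,533)))
```

```text
8.35 [ 0.7232 -0.0807  0.2207] 99.35129777190119 [-0.11  0.64  0.46  1.39 -0.   -0.27]
```

View pics/rect.png

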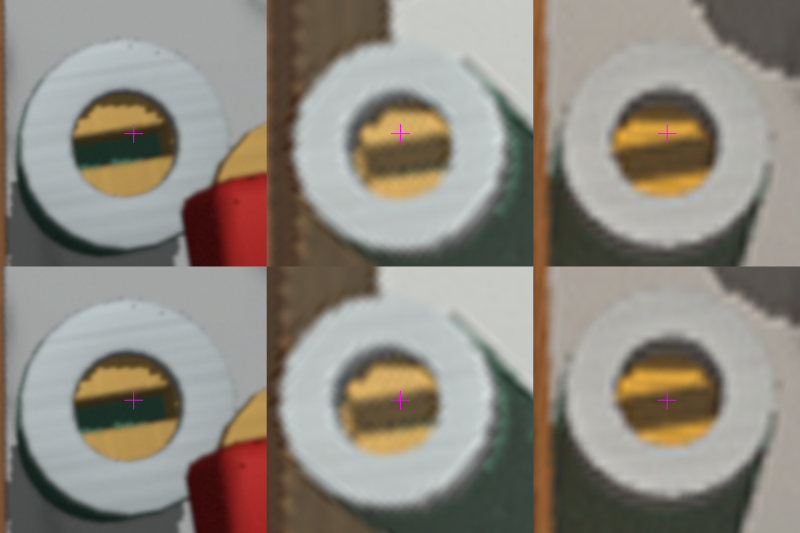

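```bash
cat > fit.py <<'E'
from h import *
from scipy.optimize import least_squares
def rectT(im,M,o,ex,ey,h,n):
    """resample plane through o spanned by ex,ey; M: camera->that frame"""
    V=np.linalg.inv(M); g=np.linspace(-h,h,n); A,B=np.meshgrid(g,-g)
    P=(np.array(o)+A[...,None]*np.array(ex)+B[...,None]*np.array(ey))@V[:3,:3].T+V[:3,3]
    K=im["camera_matrix"]
    u=K[0,2]-K[0,0]*P[...,0]/P[...,2]; v=K[1,2]+K[1,1]*P[...,1]/P[...,2]
    return cv2.remap(im["color"],u.astype(np.float32),v.astype(np.float32),cv2.INTER_LINEAR)
def hole(im,T,c=(.692,-.048)):
    r=rectT(im,T@im["mount"],[*c,.075],[1,0,0],[0,1,0],.03,301)
    h=cv2.cvtColor(r,cv2.COLOR_BGR2HSV)
    col=((h[...,1]<50)&(h[...,2]>90)).astype(np.uint8)
    n,l,st,ce=cv2.connectedComponentsWithStats(1-col); k=l[150,150]
    cs,_=cv2.findContours((l==k).astype(np.uint8),0,1); (x,y),rad=cv2.minEnclosingCircle(max(cs,key=len))
    return c[0]+(x-150)*.0002, c[1]-(y-150)*.0002, rad*.2
def flange(im):
    r=rectT(im,im["mount"],[0,.0365,0],[1,0,0],[0,0,1],.045,451)  # up = +tool z
    h=cv2.cvtColor(r,cv2.COLOR_BGR2HSV)
    m=((h[...,0]>15)&(h[...,0]<32)&(h[...,1]>90)).astype(np.uint8)
    m[:, :]=cv2.morphologyEx(m,cv2.MORPH_OPEN,np.ones((5,5)))
    yy,xx=np.nonzero(m); pts=[]
    X=(xx-225)*.2; Z=-(yy-225)*.2
    for a in np.r_[np.arange(-10,60,3),np.arange(120,190,3)]:
        t=np.radians(a); d=np.hypot(X,Z); s=(abs(np.angle(np.exp(1j*(np.arctan2(Z,X)-t))))<.03)&(d<32)
        if s.any() and d[s].max()>18: i=np.argmax(np.where(s,d,0)); pts.append((X[i],Z[i]))
    p=np.array(pts); f=least_squares(lambda q:np.hypot(p[:,0]-q[0],p[:,1]-q[1])-25,[0,0],loss="soft_l1")
    return f.x, np.abs(f.fun).mean(), len(p)
E
python3 - <<'E'
from fit import *
d=dict(np.load("w3.npz"),allow_pickle=True); print(hole(d,d["T"]),flange(d))
s=bot.get_state();T=tool(s); print(s["t"],T[:3,3].round(4),jaw(T)); im=bot.get_image("wrist"); print(hole(im,T),flange(im))
s=bot.get_state(); print(s["tool_pos"],s["joint_velocities"].round(3))
E
```

```text
(0.6910108184814453, -0.04766058044433594, 18.105491638183594) (array([0.5118588 , 3.11072414]), np.float64(0.6173831919470655), 48)
8.4 [ 0.7233 -0.0809  0.2215] 99.33455979578638
(0.6912956787109374, -0.04769884033203125, 18.120175170898438) (array([0.51415228, 3.08814557]), np.float64(0.6225005106425489), 48)
[ 0.72341694 -0.08098269  0.22203099] [ 0.    -0.007  0.009  0.    -0.001  0.001]
```

Run:
```python
from h import *
go([.694,-.0478,.158],99,3)
```

```text
n 3 min 2 [0.062, 0.107, 0.039, -0.0, 0.001, 0.0]
```

Request:
carry_out(
  targets=[
    [0.062,0.107,0.039,0,0.001,0],
    [0.062,0.107,0.039,0,0.001,0],
    [0.062,0.107,0.039,0,0.001,0],
    [0,0,0,0,0,0],
    [0,0,0,0,0,0],
    [0,0,0,0,0,0],
  ],
)

```text
t: 9.2
tool_pos: [0.6967, -0.0482, 0.1595]
orientation: [-1.574, 0.001, 1.729]
ft_force: [-0.5, 0.1, -1.2]
gripper_width: 0.167
```

Run:
```python
from fit import *
s=bot.get_state();T=tool(s); print(s["t"],T[:3,3].round(4),jaw(T)); im=bot.get_image("wrist"); cv2.imwrite("pics/w4.png",im["color"])
r=rectT(im,T@im["mount"],[.692,-.048,.075],[1,0,0],[0,1,0],.05,400); cv2.imwrite("pics/w4r.png",np.hstack([r,cv2.resize(im["color"],(533,400))])[:, :800])
go([.694,-.0478,.130],99,2)
```

```text
9.2 [ 0.6967 -0.0482  0.1595] 99.06045590184932
n 2 min 1 [0.002, 0.073, 0.006, 0.001, 0.0, -0.0]
```

View pics/w4r.png

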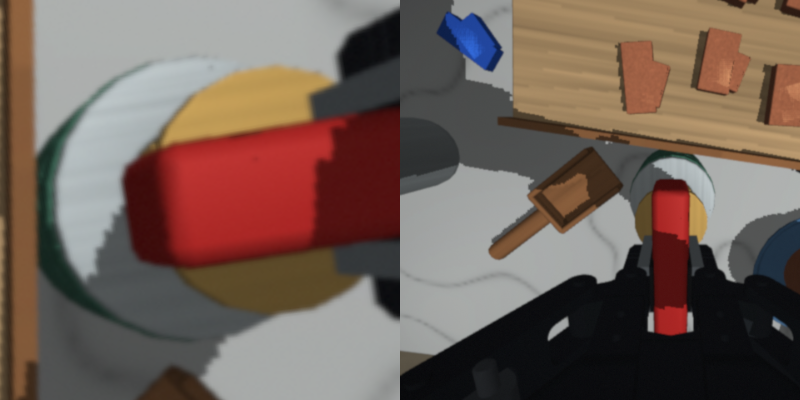

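Request:
carry_out(
  targets=[
    [0.002,0.02,0.013,0,0,0],
    [0,0.035,0,0,0,0],
    [0,0.035,0,0,0,0],
    [0,0,0,0,0,0],
    [0,0,0,0,0,0],
  ],
)

```text
t: 9.88
tool_pos: [0.6928, -0.0474, 0.1398]
orientation: [-1.571, -0.0, 1.73]
ft_force: [0.2, 1.1, -1.8]
gripper_width: 0.171
```

Run:
```python
from h import *
s=bot.get_state();T=tool(s); print(s["t"],T[:3,3].round(4),jaw(T),s["ft_force"].round(1),s["moment"].round(2),s["joint_velocities"].round(3))
```

```text
9.875 [ 0.6928 -0.0474  0.1398] 99.10884009326428 [ 0.2  1.1 -1.8] [-0.   -0.01  0.06] [-0.    -0.005  0.008 -0.001  0.     0.001]
```

Request:
carry_out(
  targets=[
    [0,0.02,-0.003,0,0,0],
    [0,0.025,0,0,0,0],
    [0,0,0,0,0,0],
    [0,0,0,0,0,0],
  ],
)

```text
t: 10.38
tool_pos: [0.6933, -0.0474, 0.1308]
orientation: [-1.571, -0.0, 1.73]
ft_force: [0.6, 0.6, -2.4]
gripper_width: 0.167
```

Request:
carry_out(
  targets=[
    [0,0.025,0,0,0,0],
    [0,0.025,0,0,0,0],
    [0,0.015,0,0,0,0],
    [0,0,0,0,0,0],
    [0,0,0,0,0,0],
  ],
)

```text
t: 11.0
tool_pos: [0.6932, -0.0473, 0.1195]
orientation: [-1.572, 0.0, 1.73]
ft_force: [-2.7, -0.3, 6.4]
gripper_width: 0.172
```

Request:
carry_out(
  targets=[
    [-0.001,0,0,0,0.055,0],
    [-0.001,0,0,0,0.055,0],
    [-0.001,0,0,0,0.055,0],
    [-0.001,0,0,0,0.055,0],
    [-0.001,0,0,0,0.055,0],
    [-0.001,0,0,0,0.055,0],
    [-0.001,0,0,0,0.055,0],
    [-0.001,0,0,0,0.055,0],
    [-0.001,0,0,0,0.055,0],
    [-0.001,0,0,0,0.055,0],
    [-0.001,0,0,0,0.055,0],
    [0,0,0,0,0,0],
  ],
)

```text
t: 12.5
tool_pos: [0.6938, -0.0496, 0.1195]
orientation: [-1.573, -0.002, 0.78]
ft_force: [0.0, -0.4, 5.2]
gripper_width: 0.173
```

Run:
```python
from h import *
s=bot.get_state();T=tool(s); print(s["t"],T[:3,3].round(4),jaw(T),s["ft_force"].round(1),s["moment"].round(2),s["tau"].round(2),s["gripper_width"])
```

```text
12.5 [ 0.6938 -0.0496  0.1195] 44.70823754114764 [ 0.  -0.4  5.2] [-0.17  0.17  0.04] [ 3.000e-02 -5.462e+01  2.309e+01 -3.400e-01  1.600e-01  1.700e-01] 0.17291052129136966
```

Request:
carry_out(
  targets=[
    [0,0,0,0,0.03,0],
    [0,0,0,0,0.03,0],
    [0,0,0,0,0.02,0],
    [0,0,0,0,0,0],
  ],
)

```text
t: 13.0
tool_pos: [0.6936, -0.0498, 0.1195]
orientation: [-1.573, -0.001, 0.655]
ft_force: [-0.9, 0.2, 5.8]
gripper_width: 0.173
```

```bash
cat > gate.py <<'E'
from h import *
s=bot.get_state();T=tool(s); print(s["t"],T[:3,3].round(4),jaw(T),s["ft_force"].round(1),s["moment"].round(2),s["tau"].round(2)[-1])
for c in ("scene","side"):
    im=bot.get_image(c); W=cloud(im); x,y,z=[W[...,i] for i in range(3)]; hsv=cv2.cvtColor(im["color"],cv2.COLOR_BGR2HSV)
    g=(hsv[...,0]>45)&(hsv[...,0]<85)&(hsv[...,1]>120)&(abs(x-.55)<.09)&(y>.06)&(y<.11)&(z>.03)&(z<.1)
    print(c,"gate px",g.sum(), "z,y pct",np.nanpercentile(z[g],[50,90,98]).round(4) if g.sum()>3 else "", np.nanmedian(y[g]).round(4) if g.sum()>3 else "")
    cv2.imwrite(f"pics/{c}_g{s['t']:.1f}.png",im["color"])
E
python3 gate.py
```

```text
13.0 [ 0.6936 -0.0498  0.1195] 37.54520364511373 [-0.9  0.2  5.8] [-0.27  0.39  0.16] 0.18
scene gate px 0 z,y pct  
side gate px 152 z,y pct [0.0572 0.0593 0.06  ] 0.0864
```

Request:
carry_out(
  targets=[
    [0,0,0,0,0.03,0],
    [0,0,0,0,0.03,0],
    [0,0,0,0,0.02,0],
    [0,0,0,0,0,0],
  ],
)

```text
t: 13.6
tool_pos: [0.6933, -0.0499, 0.1195]
orientation: [-1.573, -0.001, 0.533]
ft_force: [-1.9, -1.3, 6.5]
gripper_width: 0.173
```

```bash
python3 gate.py
```

```text
13.6 [ 0.6933 -0.0499  0.1195] 30.515540980681756 [-1.9 -1.3  6.5] [-0.38  0.53  1.25] 1.25
scene gate px 3 z,y pct  
side gate px 117 z,y pct [0.056  0.058  0.0591] 0.087
```

Request:
carry_out(
  targets=[
    [0,0,0,0,-0.04,0],
    [0,0,0,0,0,0],
  ],
)

```text
t: 13.95
tool_pos: [0.6934, -0.0498, 0.1195]
orientation: [-1.573, -0.001, 0.593]
ft_force: [-1.2, -0.5, 6.4]
gripper_width: 0.174
```

Request:
carry_out(
  targets=[
    [0,0,0,0,0,0],
    [0,0,0,0,0,0],
    [0,0,0,0,0,0],
    [0,0,0,0,0,0],
  ],
  gripper=0,
)

```text
t: 14.45
tool_pos: [0.6927, -0.0494, 0.1176]
orientation: [-1.571, 0.0, 0.591]
ft_force: [0.3, -0.4, 1.0]
gripper_width: 0.5
```

Request:
carry_out(
  targets=[
    [0,-0.15,0,0,0,0],
    [0,-0.25,0,0,0,0],
    [0,-0.25,0,0,0,0],
    [0,-0.1,0,0,0,0],
    [0,0,0,0,0,0],
  ],
)

```text
t: 15.08
tool_pos: [0.694, -0.0495, 0.2701]
orientation: [-1.574, -0.004, 0.591]
ft_force: [0.0, -0.7, -0.3]
gripper_width: 0.5
```

```bash
python3 - <<'E'
from h import *
s=bot.get_state();T=tool(s); print(s["t"],T[:3,3].round(4),jaw(T),s["q"].round(2))
go([.463,.3,.25],90)
E
python3 gate.py
```

```text
15.075 [ 0.694  -0.0495  0.2701] 33.85895606224085 [-0.07  0.56  0.44  1.45  0.    0.91]
n 7 min 7 [0.129, 0.014, 0.283, 0.0, -0.089, 0.0]
15.075 [ 0.694  -0.0495  0.2701] 33.85895606224085 [ 0.  -0.7 -0.3] [ 0.04  0.02 -0.  ] -0.0
scene gate px 41 z,y pct [0.0564 0.0583 0.0589] 0.0851
side gate px 119 z,y pct [0.0557 0.0578 0.0587] 0.087
```

Request:
carry_out(
  targets=[
    [0.129,0.014,0.283,0,-0.089,0],
    [0.129,0.014,0.283,0,-0.089,0],
    [0.129,0.014,0.283,0,-0.089,0],
    [0.129,0.014,0.283,0,-0.089,0],
    [0.129,0.014,0.283,0,-0.089,0],
    [0.129,0.014,0.283,0,-0.089,0],
    [0.129,0.014,0.283,0,-0.089,0],
    [0,0,0,0,0,0],
    [0,0,0,0,0,0],
  ],
  gripper=0.4,
)

```text
t: 16.3
tool_pos: [0.462, 0.2998, 0.2471]
orientation: [-1.569, 0.002, 1.57]
ft_force: [0.8, -0.9, -0.3]
gripper_width: 0.701
```

```bash
cat > scr.py <<'E'
from h import *
s=bot.get_state();T=tool(s); print(s["t"],T[:3,3].round(4),jaw(T))
im=bot.get_image("wrist"); W=cloud(im,T); x,y,z=[W[...,i] for i in range(3)]
L=(W-T[:3,3])@T[:3,:3]; free=(L[...,1]>.02)
for n,m in [("handle",(z>.083)&(z<.1)),("foot",(abs(z-.022)<.004)),("mat",(z>.0025)&(z<.007)&(cv2.cvtColor(im["color"],cv2.COLOR_BGR2HSV)[...,1]>60))]:
    m=m&free&(np.hypot(x-.46,y-.36)<.12)
    p=(W[m][:,:2]*1000).astype(np.float32)
    if len(p)>5: print(n,len(p),cv2.minAreaRect(p),np.median(z[m]))
E
python3 scr.py
```

```text
16.3 [0.462  0.2998 0.2471] 89.93359206199942
handle 2664 ((462.58245849609375, 361.1708984375), (89.08914947509766, 24.467668533325195), 0.13117122650146484) 0.09231119048652087
foot 1360 ((463.25054931640625, 361.2231140136719), (50.195335388183594, 99.39579772949219), 89.87000274658203) 0.022466736366561352
mat 10348 ((452.74371337890625, 361.4327087402344), (119.34523010253906, 168.71852111816406), 85.34104919433594) 0.0045419973372561595
```

Run:
```python
from h import *
go([.4626,.3612,.12],90.1,3)
row(pose([.4626,.3612,.12],90),pose([.4626,.3612,.053],90),3)
```

```text
n 3 min 3 [0.103, 0.212, 0.0, -0.0, -0.001, -0.0]
n 3 min 2 [0.0, 0.112, 0.0, 0.0, 0.0, 0.0]
```

Request:
carry_out(
  targets=[
    [0.103,0.212,0,0,-0.001,0],
    [0.103,0.212,0,0,-0.001,0],
    [0.103,0.212,0,0,0,0],
    [0,0,0,0,0,0],
    [0,0.112,0,0,0,0],
    [0,0.112,0,0,0,0],
    [0,0.112,0,0,0,0],
    [0,0,0,0,0,0],
    [0,0,0,0,0,0],
  ],
)

```text
t: 17.48
tool_pos: [0.464, 0.3619, 0.0555]
orientation: [-1.573, -0.001, 1.571]
ft_force: [0.1, -0.2, 0.5]
gripper_width: 0.699
```

Request:
carry_out(
  targets=[
    [0,0,0,0,0,0],
    [0,0,0,0,0,0],
    [0,0,0,0,0,0],
    [0,0,0,0,0,0],
    [0,0,0,0,0,0],
  ],
  gripper=-1,
  newtons=110,
)

```text
t: 18.1
tool_pos: [0.4631, 0.3622, 0.055]
orientation: [-1.573, -0.001, 1.573]
ft_force: [-0.2, -1.0, 6.3]
gripper_width: 0.27
```

Request:
carry_out(
  targets=[
    [0,-0.1,0,0,0,0],
    [0,-0.25,0,0,0,0],
    [0,-0.25,0,0,0,0],
    [0,-0.25,0,0,0,0],
    [0,0,0,0,0,0],
  ],
)

```text
t: 18.73
tool_pos: [0.4645, 0.3637, 0.2281]
orientation: [-1.577, -0.005, 1.573]
ft_force: [-0.3, 1.0, -3.7]
gripper_width: 0.268
```

Run:
```python
from h import *
s=bot.get_state();T=tool(s); print(s["t"],T[:3,3].round(4),jaw(T),s["gripper_width"])
import itertools
# station pose from first images: rims (z~.08) lines and shards
for c in ("scene","side"):
    im=dict(np.load(f"{c}0.npz")); W=cloud(im); x,y,z=[W[...,i] for i in range(3)]; hsv=cv2.cvtColor(im["color"],cv2.COLOR_BGR2HSV)
    for nm,x0 in (("L",.453),("R",.650)):
        m=(abs(z-.08)<.0025)&(abs(x-x0)<.012)&(y>-.18)&(y<.06)
        p=W[m]; 
        if m.sum()<20: continue
        k=np.polyfit(p[:,1],p[:,0],1); print(c,nm,m.sum(),"x at y=-.05:",np.polyval(k,-.05).round(4),"yaw deg",np.degrees(-np.arctan(k[0])).round(2))
    m=((z>.067)&(z<.077)&(x>.46)&(x<.645)&(y>-.2)&(y<.075)).astype(np.uint8)
    n,l,st,ce=cv2.connectedComponentsWithStats(m)
    for i in range(1,n):
        if st[i,4]>25:
            p=(W[l==i][:,:2]*1000).astype(np.float32); r=cv2.minAreaRect(p); print(c,"shard",st[i,4],np.round(r[0]),np.round(r[1]),np.round(r[2]))
```

```text
18.725 [0.4645 0.3637 0.2281] 90.11947914952266 0.26764077208391157
scene L 223 x at y=-.05: 0.453 yaw deg 0.65
scene R 288 x at y=-.05: 0.6489 yaw deg 0.6
scene shard 198 [516.  24.] [30. 54.] 85.0
scene shard 213 [518. -24.] [33. 51.] 77.0
scene shard 237 [499. -85.] [52. 37.] 5.0
scene shard 219 [598.  30.] [45. 36.] 5.0
scene shard 212 [583. -27.] [35. 44.] 88.0
scene shard 254 [603. -85.] [51. 37.] 7.0
side L 276 x at y=-.05: 0.453 yaw deg 0.66
side R 275 x at y=-.05: 0.6487 yaw deg 0.64
side shard 249 [597.  32.] [44. 38.] 6.0
side shard 267 [516.  27.] [33. 52.] 82.0
side shard 297 [518. -23.] [36. 48.] 78.0
side shard 266 [583. -26.] [37. 42.] 87.0
side shard 340 [499. -83.] [50. 39.] 7.0
side shard 321 [602. -82.] [51. 38.] 11.0
```

Run:
```python
from h import *
go([.5115,-.14,.225],90.64,9)
row(pose([.5115,-.14,.225],90.64),pose([.5115,-.14,.122],90.64),3)
```

```text
n 9 min 9 [-0.28, 0.001, -0.024, 0.0, -0.001, 0.0]
n 3 min 2 [0.0, 0.172, 0.0, 0.0, -0.0, 0.0]
```

Request:
carry_out(
  targets=[
    [-0.28,0.001,-0.024,0,-0.001,0],
    [-0.28,0.001,-0.024,0,-0.001,0],
    [-0.28,0.001,-0.024,0,-0.001,0],
    [-0.28,0.001,-0.024,0,-0.001,0],
    [-0.28,0.001,-0.024,0,-0.001,0],
    [-0.28,0.001,-0.024,0,-0.001,0],
    [-0.28,0.001,-0.024,0,0,0],
    [-0.28,0.001,-0.024,0,0,0],
    [-0.28,0.001,-0.024,0,0,0],
    [0,0,0,0,0,0],
    [0,0,0,0,0,0],
  ],
)

```text
t: 20.1
tool_pos: [0.5082, -0.1413, 0.2203]
orientation: [-1.567, -0.002, 1.581]
ft_force: [-0.1, 0.4, -2.9]
gripper_width: 0.268
```

```bash
cat > sh.py <<'E'
from h import *
import sys
s=bot.get_state();T=tool(s); print(s["t"],T[:3,3].round(4),round(jaw(T),2),s["gripper_width"].round(3),s["ft_force"].round(1))
for c in ("scene","side"):
    im=bot.get_image(c); W=cloud(im); x,y,z=[W[...,i] for i in range(3)]; hsv=cv2.cvtColor(im["color"],cv2.COLOR_BGR2HSV)
    m=((hsv[...,0]<14)&(hsv[...,1]>120)&(z>.0)&(z<.078)&(x>.43)&(x<.67)&(y>-.24)&(y<.23)&~((z<.058)&(y<.07))).astype(np.uint8)
    m[(abs(x-.453)<.006)|(abs(x-.649)<.006)]=0
    n,l,st,ce=cv2.connectedComponentsWithStats(m)
    for i in range(1,n):
        if st[i,4]>30:
            p=(W[l==i][:,:2]*1000).astype(np.float32); r=cv2.minAreaRect(p); print(c,"shard",st[i,4],np.round(r[0]),np.round(r[1]),"z",np.median(z[l==i]).round(3))
    cv2.imwrite(f"pics/{c}_{s['t']:.1f}.png",im["color"])
E
python3 sh.py; python3 -c "
from h import *
go([.5115,-.14,.122],90.64,3)"
```

```text
n 3 min 2 [0.002, 0.164, -0.006, -0.001, -0.0, 0.0]Traceback (most recent call last):
  File "sh.py", line 3, in <module>
    s=bot.get_state();T=tool(s); print(s["t"],T[:3,3].round(4),round(jaw(T),2),s["gripper_width"].round(3),s["ft_force"].round(1))
                                                                               ^^^^^^^^^^^^^^^^^^^^^^^^
AttributeError: 'float' object has no attribute 'round'
```

Request:
carry_out(
  targets=[
    [0.002,0.16,-0.005,0,0,0],
    [0.002,0.16,-0.005,0,0,0],
    [0.001,0.16,-0.005,0,0,0],
    [0,0,0,0,0,0],
    [0,0,0,0,0,0],
  ],
)

```text
t: 20.72
tool_pos: [0.5129, -0.1398, 0.1268]
orientation: [-1.571, -0.0, 1.584]
ft_force: [1.2, 0.4, -2.5]
gripper_width: 0.272
```

```bash
sed -i 's/s\["gripper_width"\].round(3)/s["gripper_width"]/' sh.py; python3 sh.py
```

```text
20.725 [ 0.5129 -0.1398  0.1268] 90.73 0.271840697315339 [ 1.2  0.4 -2.5]
scene shard 177 [517.  25.] [31. 52.] z 0.073
scene shard 206 [519. -25.] [33. 47.] z 0.073
scene shard 196 [504. -86.] [37. 49.] z 0.073
scene shard 180 [598.  31.] [44. 35.] z 0.073
scene shard 195 [585. -28.] [33. 41.] z 0.073
scene shard 247 [600. -82.] [58. 38.] z 0.073
side shard 301 [599.  37.] [46. 49.] z 0.072
side shard 295 [584. -23.] [45. 40.] z 0.072
side shard 52 [538. -28.] [34.  8.] z 0.072
side shard 372 [604. -79.] [55. 43.] z 0.072
```

Request:
carry_out(
  targets=[
    [0,0.04,0,0,0,0],
    [0,0.025,0,0,0,0],
    [0,0.01,0,0,0,0],
    [0,0,0,0,0,0],
    [0,0,0,0,0,0],
  ],
)

```text
t: 21.45
tool_pos: [0.5124, -0.1408, 0.1111]
orientation: [-1.571, -0.0, 1.582]
ft_force: [-1.6, -0.1, -1.6]
gripper_width: 0.267
```

Request:
carry_out(
  targets=[
    [0.06,-0.003,0,0,0,0],
    [0.09,0,0,0,0,0],
    [0.09,0,0,0,0,0],
    [0.09,0,0,0,0,0],
    [0.09,0,0,0,0,0],
    [0.09,0,0,0,0,0],
    [0.09,0,0,0,0,0],
    [0.09,0,0,0,0,0],
    [0.08,0,0,0,0,0],
    [0.08,0,0,0,0,0],
    [0.08,0,0,0,0,0],
    [0,0,0,0,0,0],
  ],
)

```text
t: 22.95
tool_pos: [0.5105, 0.0465, 0.1117]
orientation: [-1.571, -0.0, 1.584]
ft_force: [-0.4, -0.8, -2.4]
gripper_width: 0.266
```

```bash
python3 sh.py
```

```text
22.95 [0.5105 0.0465 0.1117] 90.75 0.26634353081346185 [-0.4 -0.8 -2.4]
scene shard 47 [551. 102.] [31. 12.] z 0.066
scene shard 185 [598.  31.] [42. 37.] z 0.073
scene shard 201 [589. -16.] [33. 46.] z 0.073
scene shard 249 [602. -84.] [51. 41.] z 0.073
side shard 605 [594.  11.] [106.  46.] z 0.072
side shard 374 [604. -79.] [55. 42.] z 0.072
```

Request:
carry_out(
  targets=[
    [0.06,0,0,0,0,0],
    [0.06,0,0,0,0,0],
    [0.05,0,0,0,0,0],
    [0.05,0,0,0,0,0],
    [0,0,0,0,0,0],
    [0,0,0,0,0,0],
  ],
)

```text
t: 23.8
tool_pos: [0.5098, 0.0892, 0.1117]
orientation: [-1.571, 0.0, 1.582]
ft_force: [-0.4, -0.8, -2.5]
gripper_width: 0.265
```

```bash
python3 sh.py; ls pics
```

```text
23.8 [0.5098 0.0892 0.1117] 90.65 0.2654237437887877 [-0.4 -0.8 -2.5]
scene shard 96 [548. 149.] [28. 44.] z 0.026
scene shard 40 [546. 119.] [30. 13.] z 0.019
scene shard 191 [598.  31.] [43. 37.] z 0.073
scene shard 212 [588. -15.] [34. 48.] z 0.073
scene shard 250 [600. -82.] [55. 39.] z 0.073
side shard 603 [594.  10.] [105.  47.] z 0.072
side shard 374 [603. -79.] [54. 43.] z 0.072
lock.png
lock_scene.png
lock_side.png
rect.png
scene0.png
scene_20.7.png
scene_22.9.png
scene_23.8.png
scene_g13.0.png
scene_g13.6.png
scene_g15.1.png
side0.png
side_20.7.png
side_22.9.png
side_23.8.png
side_g13.0.png
side_g13.6.png
side_g15.1.png
w1.png
w2.png
w4.png
w4r.png
```

Run:
```python
from h import *
A=tool(); B=A.copy(); B[2,3]+=.06; row(A,B,2); row(B,pose([.5925,-.143,.17],90.64),6);
```

```text
n 2 min 2 [-0.0, -0.15, 0.0, 0.0, 0.0, -0.0]
n 6 min 5 [-0.194, 0.001, -0.067, -0.0, -0.0, -0.0]
```

Request:
carry_out(
  targets=[
    [0,-0.15,0,0,0,0],
    [0,-0.15,0,0,0,0],
    [-0.194,0,-0.067,0,0,0],
    [-0.194,0,-0.067,0,0,0],
    [-0.194,0,-0.067,0,0,0],
    [-0.194,0,-0.067,0,0,0],
    [-0.194,0,-0.067,0,0,0],
    [-0.194,0,-0.067,0,0,0],
    [0,0,0,0,0,0],
    [0,0.15,0,0,0,0],
    [0,0.06,0,0,0,0],
    [0,0,0,0,0,0],
  ],
)

```text
t: 25.4
tool_pos: [0.5915, -0.1419, 0.1286]
orientation: [-1.568, -0.001, 1.583]
ft_force: [0.7, -0.6, -2.7]
gripper_width: 0.265
```

Request:
carry_out(
  targets=[
    [0,0,0,0,0,0],
    [0,0,0,0,0,0],
  ],
)

```text
t: 25.65
tool_pos: [0.5937, -0.1426, 0.1308]
orientation: [-1.573, 0.0, 1.582]
ft_force: [0.4, -0.3, -3.0]
gripper_width: 0.272
```

```bash
python3 sh.py; python3 -c "
from h import *
go([.5925,-.142,.1118],90.64,3)"
```

```text
25.65 [ 0.5937 -0.1426  0.1308] 90.66 0.2719669116072128 [ 0.4 -0.3 -3. ]
scene shard 150 [516. 120.] [88. 23.] z 0.025
scene shard 99 [549. 147.] [42. 28.] z 0.026
scene shard 187 [598.  32.] [43. 37.] z 0.073
scene shard 205 [588. -15.] [33. 48.] z 0.073
scene shard 233 [603. -81.] [50. 38.] z 0.073
side shard 293 [523. 135.] [94. 51.] z 0.026
side shard 39 [573. -22.] [ 5. 27.] z 0.071
n 3 min 1 [0.001, 0.031, 0.002, 0.0, 0.0, -0.0]
```

Request:
carry_out(
  targets=[
    [0,0.05,0.005,0,0,0],
    [0,0.035,0.003,0,0,0],
    [0,0.01,0,0,0,0],
    [0,0,0,0,0,0],
    [0,0,0,0,0,0],
  ],
)

```text
t: 26.38
tool_pos: [0.5907, -0.1426, 0.1111]
orientation: [-1.57, -0.0, 1.582]
ft_force: [-3.7, -0.1, 5.5]
gripper_width: 0.268
```

Request:
carry_out(
  targets=[
    [0.04,-0.005,0,0,0,0],
    [0.09,0,0,0,0,0],
    [0.09,0,0,0,0,0],
    [0.09,0,0,0,0,0],
    [0.09,0,0,0,0,0],
    [0.09,0,0,0,0,0],
    [0.09,0,0,0,0,0],
    [0.09,0,0,0,0,0],
    [0.09,0,0,0,0,0],
    [0.08,0,0,0,0,0],
    [0.08,0,0,0,0,0],
    [0,0,0,0,0,0],
  ],
)

```text
t: 27.88
tool_pos: [0.5893, 0.0427, 0.1117]
orientation: [-1.571, -0.0, 1.584]
ft_force: [-0.8, -1.1, -3.4]
gripper_width: 0.268
```

Request:
carry_out(
  targets=[
    [0.06,0,0,0,0,0],
    [0.06,0,0,0,0,0],
    [0.06,0,0,0,0,0],
    [0.05,0,0,0,0,0],
    [0,0,0,0,0,0],
    [0,0,0,0,0,0],
  ],
)

```text
t: 28.62
tool_pos: [0.5895, 0.0872, 0.1126]
orientation: [-1.573, 0.0, 1.582]
ft_force: [0.3, -0.8, 5.1]
gripper_width: 0.266
```

```bash
python3 sh.py
```

```text
28.625 [0.5895 0.0872 0.1126] 90.64 0.2661752342570264 [ 0.3 -0.8  5.1]
scene shard 34 [485. 115.] [16. 30.] z 0.026
side shard 173 [517. 134.] [86. 41.] z 0.028
```

Request:
carry_out(
  targets=[
    [0,-0.1,0,0,0,0],
    [-0.1,-0.2,0,0,0,0],
    [-0.25,-0.1,0,0,0,0],
    [-0.25,0,0,0,0,0],
    [-0.25,0,0,0,0,0],
    [0,0,0,0,0,0],
  ],
)

```text
t: 29.48
tool_pos: [0.5892, -0.0862, 0.1902]
orientation: [-1.568, 0.0, 1.576]
ft_force: [-0.1, 0.6, -3.0]
gripper_width: 0.27
```

```bash
python3 sh.py; cd pics; python3 -c "
import cv2,glob,os,numpy as np
a=sorted(glob.glob('s*_29.*'));print(a)
A,B=[cv2.imread(f) for f in a]
cv2.imwrite('c1.png',np.hstack([cv2.resize(A[150:330,200:430],(400,313)),cv2.resize(B[170:370,230:460],(360,313))]))"
```

```text
29.475 [ 0.5892 -0.0862  0.1902] 90.32 0.27015193057560644 [-0.1  0.6 -3. ]
scene shard 158 [527. 117.] [ 36. 113.] z 0.03
scene shard 95 [548. 147.] [30. 42.] z 0.027
scene shard 107 [599. 118.] [32. 61.] z 0.02
side shard 355 [536. 140.] [ 76. 115.] z 0.027
['scene_29.5.png', 'side_29.5.png']
```

View pics/c1.png

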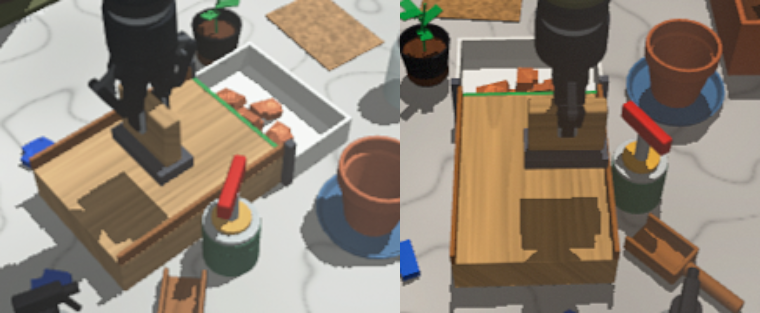

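Run:
```python
from h import *
go([.459,.3615,.2],90.1,9)
row(pose([.458,.3615,.2],90.1),pose([.458,.3615,.068],90.1),4)
```

```text
n 9 min 8 [0.247, -0.005, 0.071, -0.0, 0.001, 0.0]
n 4 min 3 [0.0, 0.165, 0.0, 0.0, 0.0, 0.0]
```

Request:
carry_out(
  targets=[
    [0.247,-0.005,0.071,0,0.001,0],
    [0.247,-0.005,0.071,0,0,0],
    [0.247,-0.005,0.071,0,0,0],
    [0.247,-0.005,0.071,0,0,0],
    [0.247,-0.005,0.071,0,0,0],
    [0.247,-0.005,0.071,0,0,0],
    [0.247,-0.005,0.071,0,0,0],
    [0.247,-0.005,0.071,0,0,0],
    [0.247,-0.005,0.071,0,0,0],
    [0,0,0,0,0,0],
    [0,0,0,0,0,0],
  ],
)

```text
t: 30.95
tool_pos: [0.4571, 0.361, 0.2]
orientation: [-1.569, 0.001, 1.583]
ft_force: [0.3, -0.0, -2.2]
gripper_width: 0.268
```

Run:
```python
from h import *
go([.458,.3615,.068],90.1,4)
```

```text
n 4 min 3 [0.001, 0.165, -0.001, -0.0, 0.002, -0.0]
```

Request:
carry_out(
  targets=[
    [0.001,0.165,-0.001,0,0.001,0],
    [0.001,0.165,-0.001,0,0.001,0],
    [0.001,0.165,-0.001,0,0.001,0],
    [0.001,0.165,0,0,0,0],
    [0,0,0,0,0,0],
    [0,0,0,0,0,0],
  ],
)

```text
t: 31.7
tool_pos: [0.4598, 0.3612, 0.0698]
orientation: [-1.572, -0.001, 1.575]
ft_force: [0.0, -0.2, -2.2]
gripper_width: 0.265
```

Request:
carry_out(
  targets=[
    [0,0.04,0,0,0,0],
    [0,0.02,0,0,0,0],
    [0,0,0,0,0,0],
    [0,0,0,0,0,0],
  ],
)

```text
t: 32.2
tool_pos: [0.4591, 0.3616, 0.0569]
orientation: [-1.571, -0.0, 1.576]
ft_force: [-0.3, 0.8, -2.4]
gripper_width: 0.27
```

Request:
carry_out(
  targets=[
    [0,0.011,0,0,0,0],
    [0,0,0,0,0,0],
    [0,0,0,0,0,0],
  ],
)

```text
t: 32.58
tool_pos: [0.4593, 0.3617, 0.0551]
orientation: [-1.572, -0.001, 1.576]
ft_force: [-0.5, -0.7, 2.9]
gripper_width: 0.269
```

Contact is made, so I release and rise.

Request:
carry_out(
  targets=[
    [0,0,0,0,0,0],
    [0,0,0,0,0,0],
    [0,0,0,0,0,0],
    [0,0,0,0,0,0],
  ],
  gripper=0.3,
)

```text
t: 33.08
tool_pos: [0.459, 0.3615, 0.0544]
orientation: [-1.571, 0.0, 1.576]
ft_force: [-0.4, 0.4, -0.3]
gripper_width: 0.65
```

Request:
carry_out(
  targets=[
    [0,-0.15,0,0,0,0],
    [0,-0.25,0,0,0,0],
    [0,-0.3,0,0,0,0],
    [0,-0.25,0,0,0,0],
    [0,0,0,0,0,0],
  ],
)

```text
t: 33.7
tool_pos: [0.4614, 0.3633, 0.2496]
orientation: [-1.579, -0.006, 1.576]
ft_force: [-0.6, 0.0, -0.8]
gripper_width: 0.647
```

```bash
python3 scr.py; python3 sh.py; python3 -c "
from h import *
go([.63,.14,.30],60)"
```

```text
33.7 [0.4614 0.3633 0.2496] 90.28257149938682
handle 2538 ((458.657958984375, 361.358642578125), (89.00833892822266, 23.62108612060547), 0.45444148778915405) 0.0923201277269943
foot 1860 ((458.6563415527344, 361.4263000488281), (98.97930145263672, 50.092315673828125), 0.31669992208480835) 0.022461420800234916
mat 10557 ((452.5408935546875, 361.2968444824219), (119.06914520263672, 168.5121307373047), 85.25579833984375) 0.004537494425405353
33.75 [0.4602 0.3624 0.2468] 90.29 0.6464107439756834 [ 0.8 -0.5 -0.8]
scene shard 262 [534. 135.] [ 74. 111.] z 0.029
scene shard 109 [598. 121.] [33. 63.] z 0.02
side shard 439 [554. 133.] [ 75. 153.] z 0.027
n 5 min 5 [-0.183, -0.056, -0.215, -0.0, 0.067, -0.0]
```

Request:
carry_out(
  targets=[
    [-0.153,-0.047,-0.179,0,0.056,0],
    [-0.153,-0.047,-0.179,0,0.056,0],
    [-0.153,-0.047,-0.179,0,0.056,0],
    [-0.153,-0.047,-0.179,0,0.056,0],
    [-0.153,-0.047,-0.179,0,0.056,0],
    [-0.153,-0.047,-0.179,0,0.056,0],
    [0,0,0,0,0,0],
    [0,0,0,0,0,0],
  ],
)

```text
t: 34.85
tool_pos: [0.6271, 0.1388, 0.299]
orientation: [-1.568, 0.002, 1.048]
ft_force: [0.4, 0.7, -0.4]
gripper_width: 0.647
```

```bash
python3 -c "
from h import *
s=bot.get_state();T=tool(s);print(s['t'],T[:3,3],jaw(T))
im=bot.get_image('wrist');cv2.imwrite('pics/w5.png',im['color'])
go([.6936,-.0495,.22],34)
W=cloud(im,T);x,y,z=[W[...,i] for i in range(3)]
for a in (.07,.08,.09,.1,.11,.12): 
  m=(y>a)&(y<a+.01)&(abs(x-.55)<.09); print(a,np.nanpercentile(z[m],[2,50,98,99.8]).round(3))
"
```

```text
34.85 [0.62707684 0.13879684 0.29898132] 60.04206390681018
n 4 min 4 [-0.129, 0.099, -0.217, -0.0, 0.072, -0.0]
0.07 [0.058 0.061 0.062 0.063]
0.08 [0.009 0.057 0.387 0.389]
0.09 [0.007 0.377 0.394 0.395]
0.1 [0.006 0.355 0.394 0.395]
0.11 [0.006 0.332 0.393 0.394]
0.12 [0.006 0.376 0.394 0.397]
```

View pics/w5.png

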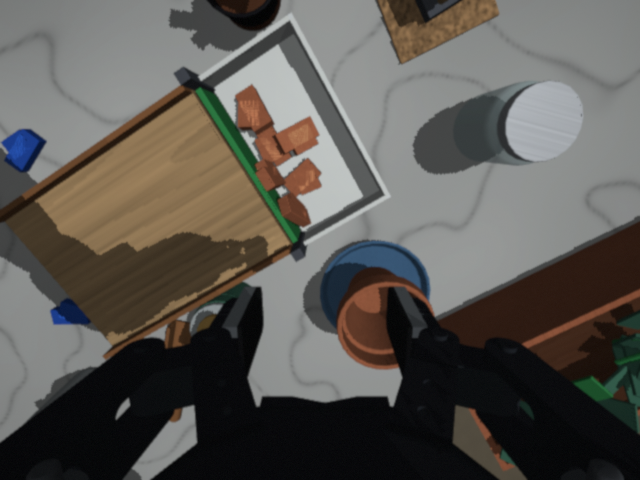

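All six shards lie in the tray (around 245–320, 90–225), the board is clear and the gate is down. Now back to the key.

Request:
carry_out(
  targets=[
    [-0.086,0.066,-0.144,0,0.048,0],
    [-0.086,0.066,-0.144,0,0.048,0],
    [-0.086,0.066,-0.144,0,0.048,0],
    [-0.086,0.066,-0.144,0,0.048,0],
    [-0.086,0.066,-0.144,0,0.048,0],
    [-0.086,0.066,-0.144,0,0.048,0],
    [0,0,0,0,0,0],
    [0,0,0,0,0,0],
    [0,0,0,0,0,0],
  ],
)

```text
t: 36.02
tool_pos: [0.6909, -0.0489, 0.2223]
orientation: [-1.571, -0.001, 0.598]
ft_force: [-0.1, -0.2, 0.2]
gripper_width: 0.653
```

Run:
```python
from h import *
s=bot.get_state();T=tool(s); print(s["t"],T[:3,3].round(4),jaw(T))
im=bot.get_image("wrist"); W=cloud(im,T); hsv=cv2.cvtColor(im["color"],cv2.COLOR_BGR2HSV); x,y,z=[W[...,i] for i in range(3)]
m=(z>.135)&(z<.16)&(hsv[...,1]>150)&((hsv[...,0]<10)|(hsv[...,0]>170))&(np.hypot(x-.692,y+.048)<.06)
print(cv2.minAreaRect((W[m][:,:2]*1000).astype(np.float32)),np.median(z[m]))
go([.6927,-.0494,.1185],34,4)
```

```text
36.025 [ 0.6909 -0.0489  0.2223] 34.26345088439567
((690.9293212890625, -47.40024948120117), (15.283406257629395, 79.34632110595703), 34.739356994628906) 0.15229680843781482
n 4 min 2 [0.001, 0.13, -0.002, 0.0, 0.001, 0.0]
```

Request:
carry_out(
  targets=[
    [0.001,0.13,-0.002,0,0,0],
    [0.001,0.13,-0.002,0,0,0],
    [0.001,0.13,-0.002,0,0,0],
    [0.001,0.13,-0.002,0,0,0],
    [0,0,0,0,0,0],
    [0,0,0,0,0,0],
  ],
)

```text
t: 36.83
tool_pos: [0.6931, -0.051, 0.119]
orientation: [-1.572, -0.001, 0.596]
ft_force: [0.6, 0.1, 0.6]
gripper_width: 0.649
```

Request:
carry_out(
  targets=[
    [0,0,0,0,0,0],
    [0,0,0,0,0,0],
    [0,0,0,0,0,0],
    [0,0,0,0,0,0],
    [0,0,0,0,0,0],
  ],
  gripper=-1,
  newtons=100,
)

```text
t: 37.45
tool_pos: [0.6938, -0.0512, 0.1191]
orientation: [-1.572, -0.003, 0.596]
ft_force: [1.6, 1.9, 5.8]
gripper_width: 0.173
```

```bash
python3 gate.py
```

```text
37.45 [ 0.6938 -0.0512  0.1191] 34.137967619258134 [1.6 1.9 5.8] [ 0.34 -0.27  0.08] 0.04
scene gate px 6 z,y pct [0.0571 0.0586 0.0586] 0.085
side gate px 124 z,y pct [0.0556 0.0575 0.0581] 0.0873
```

Request:
carry_out(
  targets=[
    [0.002,0,0,0,-0.06,0],
    [0.002,0,0,0,-0.06,0],
    [0.002,0,0,0,-0.06,0],
    [0.002,0,0,0,-0.06,0],
    [0.002,0,0,0,-0.06,0],
    [0.002,0,0,0,-0.06,0],
    [0.002,0,0,0,-0.06,0],
    [0.002,0,0,0,-0.06,0],
    [0.002,0,0,0,-0.06,0],
    [0.002,0,0,0,-0.06,0],
    [0.002,0,0,0,-0.06,0],
    [0,0,0,0,0,0],
  ],
)

```text
t: 39.05
tool_pos: [0.6943, -0.0476, 0.1191]
orientation: [-1.571, -0.0, 1.633]
ft_force: [-0.1, 1.9, 7.6]
gripper_width: 0.169
```

```bash
python3 gate.py
```

```text
39.05 [ 0.6943 -0.0476  0.1191] 93.54138498864357 [-0.1  1.9  7.6] [ 0.35  0.33 -0.07] -0.18
scene gate px 11 z,y pct [0.0746 0.0767 0.0775] 0.085
side gate px 279 z,y pct [0.0731 0.076  0.0773] 0.0842
```

Request:
carry_out(
  targets=[
    [0.001,0,0,0,-0.03,0],
    [0.001,0,0,0,-0.03,0],
    [0.001,0,0,0,-0.03,0],
    [0.001,0,0,0,-0.03,0],
    [0,0,0,0,0,0],
  ],
)

```text
t: 39.78
tool_pos: [0.6943, -0.0471, 0.119]
orientation: [-1.571, 0.0, 1.821]
ft_force: [-1.5, 1.4, 7.3]
gripper_width: 0.171
```

```bash
python3 gate.py
```

```text
39.775 [ 0.6943 -0.0471  0.119 ] 104.30722875446432 [-1.5  1.4  7.3] [ 0.19  0.27 -0.1 ] -0.18
scene gate px 16 z,y pct [0.0794 0.0802 0.0803] 0.0847
side gate px 318 z,y pct [0.0769 0.0802 0.0813] 0.0839
```

Request:
carry_out(
  targets=[
    [0.001,0,0,0,-0.03,0],
    [0.001,0,0,0,-0.03,0],
    [0,0,0,0,0,0],
  ],
)

```text
t: 40.25
tool_pos: [0.6941, -0.0468, 0.119]
orientation: [-1.572, 0.0, 1.912]
ft_force: [-0.9, 1.7, 7.8]
gripper_width: 0.174
```

```bash
python3 gate.py
```

```text
40.25 [ 0.6941 -0.0468  0.119 ] 109.55922652086947 [-0.9  1.7  7.8] [ 0.25  0.27 -1.01] -1.05
scene gate px 19 z,y pct [0.0802 0.0817 0.0825] 0.0851
side gate px 324 z,y pct [0.0779 0.0807 0.0822] 0.0839
```

Request:
carry_out(
  targets=[
    [0,0,0,0,0.035,0],
    [0,0,0,0,0.025,0],
    [0,0,0,0,0,0],
    [0,-0.06,0,0,0,0],
    [0,-0.08,0,0,0,0],
    [0,-0.12,0,0,0,0],
    [0,-0.2,0,0,0,0],
    [0,0,0,0,0,0],
  ],
)

```text
t: 41.35
tool_pos: [0.6959, -0.0468, 0.2143]
orientation: [-1.577, 0.002, 1.821]
ft_force: [-0.5, -0.4, -3.1]
gripper_width: 0.172
```

```bash
python3 gate.py
python3 - <<'E'
from fit import *
T=tool(); im=bot.get_image("wrist"); print(flange(im)); go([.4545,-.374,.2],98)
E
```

```text
41.35 [ 0.6959 -0.0468  0.2143] 104.31976827025302 [-0.5 -0.4 -3.1] [-0.04 -0.06 -0.03] 0.0
scene gate px 47 z,y pct [0.0804 0.0818 0.082 ] 0.0849
side gate px 326 z,y pct [0.0775 0.0813 0.0823] 0.0839
(array([0.6138815 , 4.30149621]), np.float64(0.6267383106327481), 48)
n 7 min 7 [-0.195, 0.006, 0.214, -0.0, 0.01, 0.0]
```

Run:
```python
from h import *
go([.4575,-.3737,.19],96.6,9)
```

```text
n 9 min 7 [-0.154, 0.011, 0.163, -0.0, 0.01, 0.0]
```

Request:
carry_out(
  targets=[
    [-0.154,0.011,0.163,0,0.01,0],
    [-0.154,0.011,0.163,0,0.01,0],
    [-0.154,0.011,0.163,0,0.01,0],
    [-0.154,0.011,0.163,0,0.01,0],
    [-0.154,0.011,0.163,0,0.01,0],
    [-0.154,0.011,0.163,0,0.01,0],
    [-0.154,0.011,0.163,0,0.01,0],
    [-0.154,0.011,0.163,0,0.01,0],
    [-0.154,0.011,0.163,0,0.01,0],
    [0,0,0,0,0,0],
    [0,0,0,0,0,0],
    [0,0,0,0,0,0],
  ],
)

```text
t: 43.0
tool_pos: [0.4581, -0.3722, 0.1893]
orientation: [-1.57, -0.001, 1.681]
ft_force: [0.3, 0.8, -2.1]
gripper_width: 0.173
```

Run:
```python
from fit import *
s=bot.get_state();T=tool(s); print(s["t"],T[:3,3].round(4),jaw(T)); im=bot.get_image("wrist")
W=cloud(im,T); L=(W-T[:3,3])@T[:3,:3]; z=W[...,2]
m=(abs(z-.045)<.003)&(np.hypot(W[...,0]-.454,W[...,1]+.374)<.062)
print(m.sum(),cv2.minAreaRect((W[m][:,:2]*1000).astype(np.float32)))
r=rectT(im,T@im["mount"],[.454,-.374,.045],[1,0,0],[0,1,0],.06,400)
cv2.imwrite("pics/w6.png",r); print(flange(im)); go([.4575,-.3735,.12],96.6,3)
```

```text
43.0 [ 0.4581 -0.3722  0.1893] 96.30954978432091
4307 ((453.3066101074219, -373.49896240234375), (80.14729309082031, 80.18406677246094), 89.16038513183594)
(array([0.44470114, 5.26804451]), np.float64(0.5435537387083617), 48)
n 3 min 2 [-0.002, 0.116, 0.001, -0.0, -0.001, 0.0]
```

View pics/w6.png

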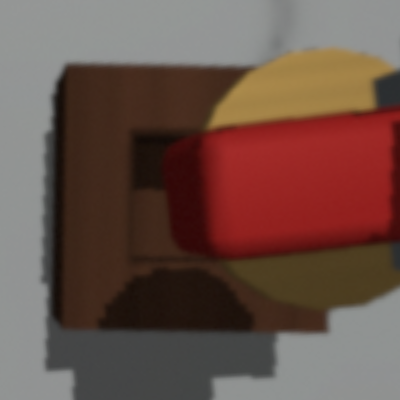

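Request:
carry_out(
  targets=[
    [-0.006,0.12,0,0,0,0],
    [0,0.12,0,0,0,0],
    [0,0.11,0,0,0,0],
    [0,0,0,0,0,0],
    [0,0,0,0,0,0],
    [0,0,0,0,0,0],
  ],
)

```text
t: 43.8
tool_pos: [0.4588, -0.3749, 0.1212]
orientation: [-1.572, 0.002, 1.68]
ft_force: [0.1, -0.7, -2.1]
gripper_width: 0.174
```

Request:
carry_out(
  targets=[
    [0.006,0.03,0.003,0,0,0],
    [0,0.04,0,0,0,0],
    [0,0.03,0,0,0,0],
    [0,0,0,0,0,0],
    [0,0,0,0,0,0],
  ],
)

```text
t: 44.42
tool_pos: [0.4572, -0.3734, 0.0998]
orientation: [-1.571, -0.0, 1.679]
ft_force: [-0.4, 0.5, -1.5]
gripper_width: 0.176
```

In the hole with no resistance, so I lower it to the seat.

Request:
carry_out(
  targets=[
    [0,0.03,0,0,0,0],
    [0,0.018,0,0,0,0],
    [0,0,0,0,0,0],
    [0,0,0,0,0,0],
  ],
)

```text
t: 44.92
tool_pos: [0.4571, -0.3734, 0.0903]
orientation: [-1.571, 0.0, 1.679]
ft_force: [0.8, -0.8, -1.5]
gripper_width: 0.169
```

Request:
carry_out(
  targets=[
    [0,0.01,0,0,0,0],
    [0,0,0,0,0,0],
    [0,0,0,0,0,0],
  ],
)

```text
t: 45.3
tool_pos: [0.4574, -0.3735, 0.089]
orientation: [-1.572, 0.001, 1.679]
ft_force: [-0.0, 1.6, 4.3]
gripper_width: 0.17
```

Seated, with the flange on the stand. I release and rise.

Request:
carry_out(
  targets=[
    [0,0,0,0,0,0],
    [0,0,0,0,0,0],
    [0,0,0,0,0,0],
    [0,0,0,0,0,0],
  ],
  gripper=0.2,
)

```text
t: 45.8
tool_pos: [0.4571, -0.3733, 0.0882]
orientation: [-1.571, -0.0, 1.679]
ft_force: [-0.2, 0.3, -0.4]
gripper_width: 0.605
```

Request:
carry_out(
  targets=[
    [0,-0.1,0,0,0,0],
    [0,-0.25,0,0,0,0],
    [0,-0.25,0,0,0,0],
    [0,-0.2,0,0,0,0],
    [0,-0.1,0.2,0,0,0],
    [0,0,0.2,0,0,0],
    [0,0,0,0,0,0],
    [0,0,0,0,0,0],
  ],
)

```text
t: 46.8
tool_pos: [0.3779, -0.3821, 0.2683]
orientation: [-1.571, 0.0, 1.679]
ft_force: [-0.3, 0.1, 0.1]
gripper_width: 0.601
```

```bash
python3 sh.py; python3 gate.py
python3 - <<'E'
from h import *
import glob
im=bot.get_image("scene"); im2=bot.get_image("side")
A=im["color"];B=im2["color"]
cv2.imwrite("pics/fin.png",np.hstack([cv2.resize(A[60:420,90:500],(430,378)),cv2.resize(B[120:480,220:470],(260,378))]))
for i in (im,im2):
    W=cloud(i);x,y,z=[W[...,k] for k in range(3)]; m=(np.hypot(x-.459,y-.361)<.07)&(z>.085); p=(W[m][:,:2]*1000).astype(np.float32); print("scr",cv2.minAreaRect(p),np.median(z[m]))
    hsv=cv2.cvtColor(i["color"],cv2.COLOR_BGR2HSV); m=(np.hypot(x-.454,y+.374)<.07)&(z>.108)&(z<.14)&(hsv[...,1]>150); print("key",cv2.minAreaRect((W[m][:,:2]*1000).astype(np.float32)),np.percentile(z[m],[10,50,90]))
E
```

```text
46.8 [ 0.3779 -0.3821  0.2683] 96.21 0.6006718779971127 [-0.3  0.1  0.1]
scene shard 101 [549. 147.] [44. 29.] z 0.027
scene shard 54 [592. 140.] [17. 35.] z 0.02
side shard 95 [547. 156.] [38. 29.] z 0.024
46.9 [ 0.3783 -0.382   0.268 ] 96.26134810150607 [-1.  -0.1  0.4] [ 0.04 -0.03  0.03] 0.0
scene gate px 101 z,y pct [0.08   0.0821 0.0833] 0.0846
side gate px 314 z,y pct [0.0778 0.0811 0.0822] 0.0838
scr ((460.8507080078125, 358.6547546386719), (90.78075408935547, 26.68880844116211), 0.7090064287185669) 0.09168105345143829
key ((457.43707275390625, -374.62310791015625), (76.37553405761719, 15.677125930786133), 7.867738723754883) [0.11411447 0.12161652 0.12340049]
scr ((460.1993103027344, 359.2003173828125), (26.288711547851562, 87.61091613769531), 88.21322631835938) 0.09083623202125735
key ((455.5760192871094, -373.2658996582031), (77.59745025634766, 18.00760269165039), 7.360933303833008) [0.11372473 0.12100499 0.12299342]
```

View pics/fin.png

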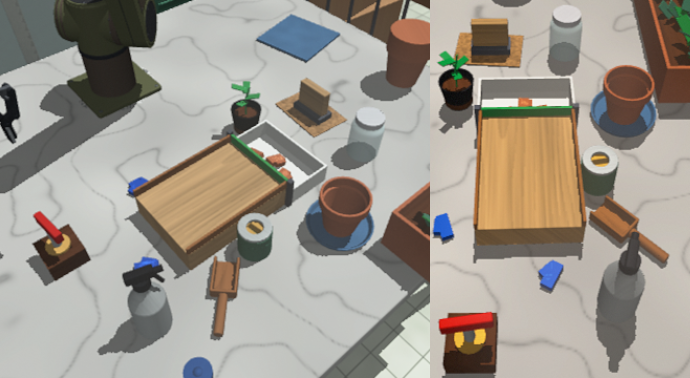

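The final picture shows the key in its stand, the gate up, the board clear, the scraper upright on its mat and the other things untouched.

```bash
python3 -c "
from plant import bot
print(bot.finish_job())"
```

```text
the job is handed in; nothing more can be done
None
```

The job is done in the order you asked and handed in at about 47 s of the 192 s allowed.

- **Key and gate:** I put the red key in the lock lined up with the slot, so it dropped home without any searching turn. I turned it clockwise to its stop, and the gate went fully down (its top read about 56 mm).
- **Shards:** Two passes with the scraper pushed all six shards into the seed tray. A wrist-camera picture showed all six in the tray and the board clear.
- **Putting back:** I stood the scraper on its mat, turned the key back to its stop so the gate was fully up, and put the key back in its stand.

**Last checks:**
- **Gate:** its top reads about 80–82 mm, against 80 expected.
- **Board:** clear of shards.
- **Key:** upright and seated in the stand.
- **Scraper:** upright on the mat, about 6 mm off the mat's centre.
- **Bottle, jar, pot, scoop and seedling:** they look unmoved in the last picture; I did not measure them.

**What did not fully agree:**
- The raised gate hides most of the tray from the fixed cameras, so the count of six comes from the picture taken before the gate went up. Afterwards only two shards were still in view.
- The wrist and fixed cameras disagreed by 1 to 3 mm in x throughout. It caused no trouble.

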